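# Push a sample can in through the dust flap

### The arm

A 6-joint arm with a two-finger parallel gripper is mounted at the origin on the work surface. World frame = base frame: x ahead of the robot, y to its left, z up, the work surface at z = 0. Lengths are in m, angles in degrees, forces in N, time in s.
With the tool pointing down it reaches from about 0.35 to 1 m from the base axis. Payload 7.1 kg.
Tool frame: the origin (TCP) lies midway between the tips of the shut fingers; the grasp point (between the pads) lies tcp_to_grasp behind it (tcp_to_grasp is the distance from the TCP to the grasp point, in m); z points along the fingers, y is the line along which they close (so a half turn about z gives the same grasp; the last joint's range is limited). The gripper opens to 85 mm and grips with 20 to 120 N. Pads are 22 mm wide; open, the fingers measure 114 mm over their backs; the gripper's body (76 mm by 85 mm) begins 54 mm behind the grasp point. The pads swing forward as they close: fully open they stand 13 mm farther back than shut.
Start: joints at [72.823, 24.242, 93.386, -0, 62.372, -1.089], TCP at [0.173, 0.601, 0.231] pointing down, gripper open.
Joint ranges: [-172.04, 172.04], [-51.8, 120.97], [4.93, 147.93], [-75.15, 255.16], [6.16, 154.13], [-145.62, 145.62]. Speed limits (degrees/s): [136.94, 136.94, 172.46, 180, 180, 180].

### API

Orientations are given as a 3x3 rotation matrix whose columns are the frame's x, y, z axes.
In Python, from rig import * gives the robot as it stands.
- The arm moves only by the tool servo_tool, never from a script. Its argument "commands" is text: rows parted by semicolons, each of 7 numbers parted by spaces: the turn, a rotation vector about the world's x, y, z in degrees, then the shift along the world's x, y, z in m, then the opening, from 0 (shut) to 1 (fully open). A call has 1 to 12 rows; each row shifts and turns the commanded pose from where the row before left it; what a row does not reach is not made up. A row lasts 1/12 s, in which the tool goes at most 41.7 mm and 7.16 degrees, less where a joint would pass 70% of its speed; a pose out of reach is approached as far as the arm can. A call with a gripper value outside its range is refused whole. The fingers move at their own pace and stop on an object; the grip force is fixed at half the most. Time passes only in rows, so rows that do not move let the fingers close. It gives the time, the measured TCP pose, the force, the opening and the grip force at its end, in the units of the state.
- get_obs(): the state, without advancing time (a new reading comes with each control period).
- capture(name): name is "scene" or "side" or "wrist"; returns a dict with "image" (420x560x3 uint8, blue, green, red), "vertical_fov" (degrees; the focal length in pixels is half the picture's height over the tangent of half this angle, whatever the lens; pixels are square), "cx", "cy" (the principal point, pixels), "rvec" (rotation vector, rad) and "tvec" (3), from world to camera coordinates, as OpenCV has them. Camera axes: x right, y down, z forward; pixel columns grow to the right and rows downward; lengths in m; the calibration is good to about 2 mm. A picture is of the moment at which its call begins. There is no depth.
- sign_off(): hands the job in; it is judged then, once.
Trained networks look in a picture, given as the dict that the camera call returned (one of the last four; its "shot" number tells which), for a name from the list of things; names that differ only in an ending like _2 or _b are one class to them, and where a whole thing is asked for, a point or a joint stands for the part that bears it (a point fixed in the world has none). Each returns a list of dicts, best first, with "conf" (0 to 1); they miss things now and then, are a little off and sometimes report something else, mostly with a low value. They report only what shows in the picture. A call takes as long as a camera call. They do not tell look-alikes from the thing itself.
- spot_in(picture, target): "centre" ([column, row] in pixels, amid what is visible of it).
- outline_of(picture, target): "region" (420x560 bool, what is visible of it) and "centre" ([column, row] in pixels, amid what is visible of it).
The state is a dict: "time_s": time; "joint_pos": joint angles; "joint_vel": joint speeds; "joint_efforts": joint torques, N m; "tcp_pos": TCP position; "tool_rot": TCP orientation; "force": force on the tool from outside, world axes, zero at the start; "moment": the same for the moment, N m; "opening": finger opening in m; "gripper_force": force on a finger pad.
Only numpy, scipy, OpenCV 4.12 (cv2) and the standard library are available. Lean on these libraries where they do the work, as an engineer would, in place of code of your own. Each camera call takes 0.05 s, during which the arm holds its last target. There are 200 camera calls.

### The job

With the fingertips, gently push the blue-lidded sample can along the deck and in through the yellow gravity flap of the receiving box, far enough that it slides down the chute behind the flap to the end wall, and draw the fingers back out so that the flap swings shut behind it. Keep the can upright and sliding on the deck until it is through: it is not to be gripped or lifted. Leave the red-lidded can and everything else on the table where they are.

Things in the scene. Friction and masses are not known exactly. Their poses are not given: they have to be found in the camera images.
- box: Receiving box fixed to the table. Origin: on the table, straight below the flap's axle, in the middle of the mouth. +x is the direction in which cans are pushed in (to the robot's left and away from it), +y to the left of that, z up. Its flat aluminium deck, 220 mm wide, 75 mm above the table, runs from x = -200 to +20 mm, where the chute begins; from x = -22 mm on it is polished and slick.
- mouth (a point): Middle of the mouth on the deck: box frame (0, 0, 75 mm), axes as the box. White cheeks with inner faces at y = +-53 mm stand from x = -22 to +136 mm, tops 147 mm above the table. In front, blue funnel rails 20 mm high go from y = +-106 mm at x = -68 mm to y = +-55 mm at x = -23 mm; lips 10 mm high edge the deck before that.
- axle (a point): Middle of the fixed steel axle, 6 mm thick, that crosses the mouth along y and carries the flap: box frame (0, 0, 137 mm), 62 mm above the deck. To reach a few millimetres past the flap, fingers must pass below it: lean them forward some 20 to 30 degrees. A clear hood covers the chute from x = +50 mm on, top 150 mm above the table.
- bay (a point): Where the can's centre comes to rest: box frame (102, 0, 46 mm), at the foot of the chute. The chute is polished steel between the cheeks, falling 30 degrees from the deck's end (x = +20 mm) to the end wall (x = +132 mm, 100 mm high). A can tips onto it and slides down by itself once its centre is pushed beyond the deck's end.
- flap (a joint): Angle (rad) of the yellow flap: plate 100 mm wide, 58 high, 3 thick, 45 g, hung from the axle, in the plane x = 0 of the box when shut, its lower edge 4 mm above the deck. 0 = hanging shut; grows as the lower edge swings inward and up (box +x), to 1.45. Never swings outward. Falls shut by its weight in under a second; rests on whatever is under it. Slick; opens with under 1 N.
- can_blue_mid (a point): The can to push in: upright steel can with a blue lid, 50 mm diameter, 32 mm high, about 160 g. The point is its centre, 16 mm above its underside. It starts on the deck outside the mouth, left or right of the middle.
- can_red_mid (a point): Same can with a red lid, standing on the deck on the other side of the middle, about 90 mm away; the point is its centre. To be left alone.
- bowl: Green bowl, 90 mm wide, 45 mm high, on the table to the robot's right. Origin: centre of its underside. Leave alone.
- hammer: Hammer with a wooden handle, 260 mm long along its x (head at +x, 70 mm wide), 26 mm high, lying on the table to the right. Origin: middle of its length, on the table. Leave alone.
- tray: Open black tray 160 x 110 x 50 mm on the table at the left. Origin: centre of its underside. Leave alone.
- die: Steel die ring, 70 mm outside, 30 mm high, on the table at the left. Origin: centre of its underside. Leave alone.
- brush: Brush 200 mm long along its x (bristles at +x), 42 mm wide, 20 mm high, lying on the table at the left. Origin: middle of its length, on the table. Leave alone.
Mind the look-alikes: they are no part of the job. Leave any purple look-alike of the part that bears can_blue_mid alone.

How it is judged (in metres and radians):
On the way, in this order (a step that is already met when the one before it is completed fails the run):
1. the can has pushed the flap open and stands under it (value of joint flap above 0.4 rad and x of can_blue_mid in the frame of box between -0.025 and 0.03 m and z of can_blue_mid in the frame of box above 0.08 m), for 0.02 s.
2. the can is past the flap, at the foot of the chute (x of can_blue_mid in the frame of box between 0.08 and 0.13 m and y of can_blue_mid in the frame of box between -0.045 and 0.045 m and z of can_blue_mid in the frame of box below 0.065 m), for 0.1 s.
At the end, for the whole second after the job is handed in: The blue-lidded can rests at the foot of the chute, its centre 80 to 130 mm past the flap plane and under 65 mm above the table, still; the flap hangs shut (under 0.06 rad) (all of step 2 and value of joint flap below 0.06 rad and linear speed of can_blue below 0.01 m/s); the robot touches nothing.
It fails at once if the blue-lidded can is lifted off the deck (over 12 mm), or tipped by more than 0.35 rad while still outside the flap (z of can_blue_mid in the frame of box above 0.103 m or (angle between can_blue_mid's own z axis and vertical above 0.35 rad and x of can_blue_mid in the frame of box below 0 m)).
It fails at once if the blue-lidded can is gripped or pushed harshly (over 18 N) (contact force between the fingers and can_blue above 18 N).
It fails at once if the red-lidded can is moved more than 15 mm (distance of can_red_mid from where it was at the start of the episode above 0.015 m).
It fails at once if the bowl, hammer, tray, die ring or brush is moved more than 30 mm (distance of any of bowl, hammer, tray, die, brush from where it was at the start of the episode above 0.03 m).
It also fails if it takes over 35 s, if anything falls off the work surface, if the arm or the gripper's body presses on something with over 40 N, if the wrist force passes 120 N, or if a joint passes its speed limit or range.

## Working session

There is one attempt and no reset: what is moved stays moved. The work goes in short steps, Python scripts to look and compute and a tool call to move; the robot and the scene stay as the last step left them, time stands still between calls to the robot, and variables do not carry over. Pictures are saved under pics/ and viewed, at most 10 in all, crops included, and the job is handed in when it is done.

Besides the shell and the picture viewer there is one more tool, called after ">>>" as name(argument=value, ...) on one line, values as JSON. servo_tool: Moves the arm, as the interface text tells. Its arguments: {"type":"object","properties":{"commands":{"type":"string"}},"required":["commands"]}

```bash
mkdir -p pics; cat > h.py <<'E'
from rig import *
import numpy as np, cv2
def K(p):
    f=210/np.tan(np.radians(p["vertical_fov"]/2)); return np.array([[f,0,p["cx"]],[0,f,p["cy"]],[0,0,1.]])
def proj(p,X): return cv2.projectPoints(np.float64(X).reshape(-1,1,3),np.float64(p["rvec"]),np.float64(p["tvec"]),K(p),None)[0].reshape(-1,2)
def ray(p,c):
    R=cv2.Rodrigues(np.float64(p["rvec"]))[0]; t=np.float64(p["tvec"]).ravel()
    return -R.T@t, R.T@np.linalg.inv(K(p))@np.array([c[0],c[1],1.])
def atz(p,c,z):
    o,d=ray(p,c); return o+d*(z-o[2])/d[2]
E
python3 - <<'E'
from h import *
ims=[]
for n in ["scene","side","wrist"]:
    p=capture(n); ims.append(p["image"])
    print(n,[np.round(v,3).tolist() for v in (p["vertical_fov"],p["cx"],p["cy"],ray(p,(p["cx"],p["cy"]))[0])])
    for t in ["can_blue_mid","can_red_mid","flap","box"]:
        for r in spot_in(p,t)[:3]: print(n,t,np.round(r["centre"],1),round(r["conf"],2),np.round(atz(p,r["centre"],.095),3))
    cv2.imwrite(f"pics/{n}0.png",p["image"])
print(get_obs())
E
```

```text
scene [43.759, 276.562, 216.115, [1.181, -0.395, 1.402]]
scene can_blue_mid [271.  318.9] 0.87 [ 0.802 -0.107  0.095]
scene can_blue_mid [239.8 272.2] 0.78 [ 0.643 -0.094  0.095]
scene can_blue_mid [201.8 320. ] 0.7 [ 0.694 -0.252  0.095]
scene can_red_mid [229.2 243.4] 0.85 [ 0.552 -0.066  0.095]
scene can_red_mid [265.2 235.3] 0.3 [0.593 0.031 0.095]
scene flap [261.  251.3] 0.7 [ 0.627 -0.009  0.095]
scene flap [266.5 238.5] 0.59 [0.604 0.027 0.095]
scene box [262.1 253.5] 0.42 [ 0.634 -0.011  0.095]
side [54.501, 281.087, 202.361, [0.252, -0.942, 0.79]]
side can_blue_mid [355.1 287.5] 0.89 [ 0.619 -0.326  0.095]
side can_blue_mid [325.  293.7] 0.82 [ 0.544 -0.323  0.095]
side can_blue_mid [366.7 242.7] 0.66 [ 0.723 -0.183  0.095]
side can_red_mid [307.9 231.8] 0.71 [ 0.589 -0.088  0.095]
side can_red_mid [289.4 229.7] 0.52 [ 0.543 -0.063  0.095]
side flap [303.2 208.7] 0.83 [0.616 0.025 0.095]
side flap [223.3 182.1] 0.69 [0.413 0.261 0.095]
side box [303.  230.4] 0.96 [ 0.578 -0.078  0.095]
side box [281.5 366. ] 0.19 [ 0.391 -0.474  0.095]
wrist [58.964, 280.718, 210.635, [0.102, 0.622, 0.373]]
{'time_s': 0.75, 'joint_pos': array([ 7.28242132e+01,  2.42413767e+01,  9.33852464e+01,  1.06859936e-04,
        6.23739264e+01, -1.08923873e+00]), 'joint_vel': array([-0.02854718, -0.03544018, -0.05098414,  0.01008784,  0.03893458,
       -0.09042724]), 'joint_efforts': array([ 2.22238981e-03, -5.57234251e+01, -2.82124221e+01,  7.92573201e-05,
        5.05908538e-04,  2.21068126e-05]), 'tcp_pos': array([0.17315821, 0.60052087, 0.23133203]), 'tool_rot': array([[-9.60843996e-01,  2.77089904e-01, -4.41119923e-06],
       [ 2.77089904e-01,  9.60843996e-01, -8.67595365e-06],
       [ 1.83445513e-06, -9.55853675e-06, -1.00000000e+00]]), 'force': array([-0.82774317, -0.89038352,  0.03045458]), 'moment': array([0.00109897, 0.00597977, 0.01051276]), 'gripper_force': 0.0, 'opening': 0.08535534164061519}
```

```bash
python3 - <<'E'
import cv2
a=cv2.imread("pics/scene0.png")[170:370,130:400]; cv2.imwrite("pics/sc1.png",cv2.resize(a,None,fx=2.9,fy=2.9,interpolation=2))
a=cv2.imread("pics/side0.png")[140:340,200:440]; cv2.imwrite("pics/si1.png",cv2.resize(a,None,fx=3,fy=3,interpolation=2))
E
```

```text
(no output)
```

View pics/sc1.png

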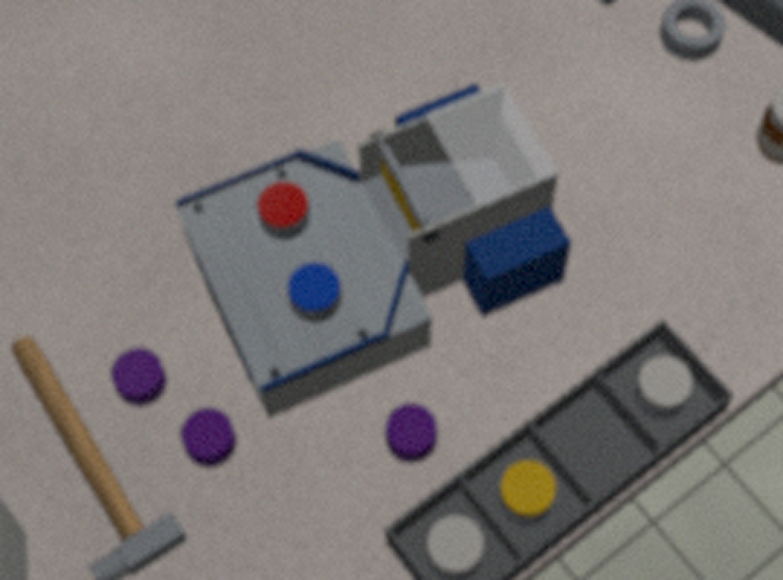

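View pics/si1.png

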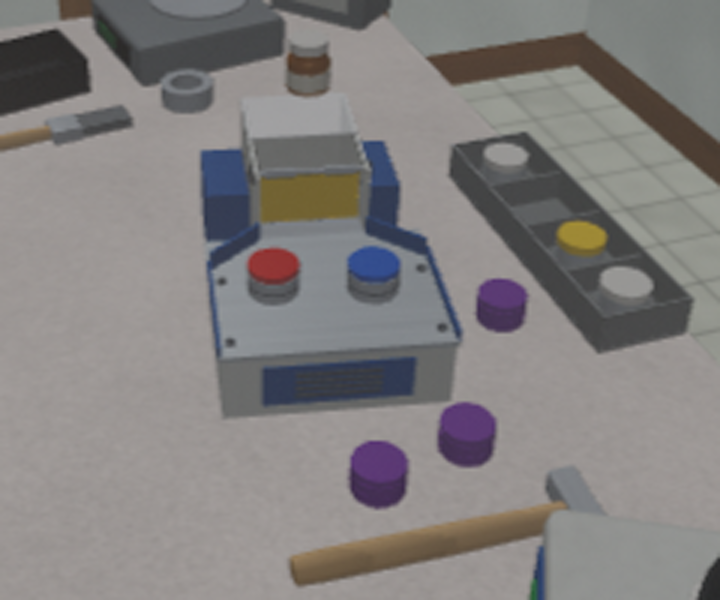

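```bash
cat > fit.py <<'E'
from h import *
from scipy.optimize import least_squares
P={n:capture(n) for n in("scene","side")}
S=[((180,204),(-200,108,85)),((263,386),(-200,-108,85)),((388,331),(-68,-106,95)),((300,152),(-68,106,95)),((358,178),(-23,55,95)),((408,262),(-23,-55,95))]
D=[((220,355),(-200,110,75)),((455,342),(-200,-110,75)),((210,252),(-68,106,95)),((427,238),(-68,-106,95)),((259,226),(-23,55,95)),((366,221),(-23,-55,95))]
A=[("scene",(130+c[0]/2.9,170+c[1]/2.9),x) for c,x in S]+[("side",(200+c[0]/3,140+c[1]/3),x) for c,x in D]
def W(v,x):
    c,s=np.cos(v[2]),np.sin(v[2]); x=np.array(x)/1e3; return np.array([v[0]+c*x[0]-s*x[1],v[1]+s*x[0]+c*x[1],x[2]])
res=lambda v:np.ravel([proj(P[n],W(v,x))[0]-c for n,c,x in A])
r=least_squares(res,[.6,.0,1.0],loss="soft_l1",f_scale=1.5); v=r.x
print(v,np.degrees(v[2])); print(np.round(res(v).reshape(-1,2),1).tolist())
np.save("box.npy",v)
c,s=np.cos(v[2]),np.sin(v[2])
for n in P:
  for t in("can_blue_mid","can_red_mid"):
    for q in outline_of(P[n],t)[:5]:
      w=atz(P[n],q["centre"],.093); d=w[:2]-v[:2]; print(n,t,np.round(q["centre"],1),round(q["conf"],2),np.round(w,3),"box",np.round([c*d[0]+s*d[1],-s*d[0]+c*d[1]],4))
    # lid colour
  im=P[n]["image"].astype(int); b,g,rr=im[...,0],im[...,1],im[...,2]
  for nm,m in(("blue",(b>rr+60)&(b>g+40)),("red",(rr>g+70)&(rr>b+70))):
    k,l,st,ce=cv2.connectedComponentsWithStats(m.astype(np.uint8))
    for i in range(1,k):
      if st[i,4]>60:
        w=atz(P[n],ce[i],.107); d=w[:2]-v[:2]; print(n,nm,st[i,4],np.round(ce[i],1),np.round(w,3),"box",np.round([c*d[0]+s*d[1],-s*d[0]+c*d[1]],4))
E
python3 fit.py
```

```text
[0.61805726 0.0277253  1.36138268] 78.0014821243752
[[-1.9, -0.3], [-1.5, 1.3], [-0.2, -1.6], [-0.7, -0.7], [0.7, -1.6], [-0.1, 0.5], [-0.7, 0.2], [2.4, -0.9], [0.5, -0.7], [0.2, -0.5], [0.1, -1.9], [0.7, -2.4]]
scene can_blue_mid [175.9 296.8] 0.85 [ 0.597 -0.271  0.093] box [-0.2965 -0.0416]
scene can_blue_mid [270.2 321.5] 0.77 [ 0.805 -0.113  0.093] box [-0.0987 -0.2124]
scene can_blue_mid [242.  272.6] 0.71 [ 0.647 -0.09   0.093] box [-0.1087 -0.0527]
scene can_blue_mid [200.8 322.4] 0.6 [ 0.697 -0.258  0.093] box [-0.2626 -0.1367]
scene can_red_mid [227.5 242.6] 0.83 [ 0.546 -0.068  0.093] box [-0.1082  0.0504]
scene can_red_mid [267.5 238.3] 0.53 [0.604 0.031 0.093] box [0.0001 0.0142]
scene blue 324 [308.4 253.1] [0.717 0.088 0.107] box [ 0.0796 -0.0841]
scene blue 219 [237.9 268.6] [ 0.636 -0.095  0.107] box [-0.1159 -0.0432]
scene red 178 [227.2 240.2] [ 0.546 -0.067  0.107] box [-0.108   0.0504]
side can_blue_mid [323.6 230.9] 0.79 [ 0.634 -0.096  0.093] box [-0.1173 -0.0409]
side can_blue_mid [324.6 295.4] 0.78 [ 0.542 -0.326  0.093] box [-0.3618  0.0008]
side can_blue_mid [354.7 285.3] 0.64 [ 0.623 -0.317  0.093] box [-0.3367 -0.0763]
side can_blue_mid [366.3 238.8] 0.62 [ 0.732 -0.165  0.093] box [-0.1648 -0.1511]
side can_red_mid [288.8 229.5] 0.72 [ 0.542 -0.059  0.093] box [-0.1007  0.0562]
side can_red_mid [205.5 162.9] 0.37 [0.377 0.424 0.093] box [0.3377 0.3184]
side blue 141 [324.1 227.2] [ 0.634 -0.097  0.107] box [-0.1186 -0.0415]
side blue 64 [380.  383.4] [ 0.549 -0.571  0.107] box [-0.5998 -0.0571]
side red 131 [290.5 227.5] [ 0.544 -0.07   0.107] box [-0.1106  0.0524]
```

Candidates for the blue can in the scene image are the blue lid on the deck (238,269) and three purple look-alikes off the deck at (178,300), (202,320) and (271,319). The crops show the blue lid standing beside the red one at (227,240), so I choose (238,269). In the box frame it sits at about (-117, -42) mm, and the box yaw is 78°.

>>> servo_tool(commands="0 0 -3.58 0.0188 -0.0312 0.002 0.35;0 0 -3.58 0.0188 -0.0312 0.002 0.35;0 0 -3.58 0.0188 -0.0312 0.002 0.35;0 0 -3.58 0.0188 -0.0312 0.002 0.35;0 0 -3.58 0.0188 -0.0312 0.002 0.35;0 0 -3.58 0.0188 -0.0312 0.002 0.35;0 0 -3.58 0.0188 -0.0312 0.002 0.35;0 0 -3.58 0.0188 -0.0312 0.002 0.35;0 0 -3.58 0.0188 -0.0312 0.002 0.35;0 0 -3.58 0.0188 -0.0312 0.002 0.35;0 0 -3.58 0.0188 -0.0312 0.002 0.35;0 0 -3.58 0.0188 -0.0312 0.002 0.35")

```text
time_s: 2.05
tcp_pos: [0.3994, 0.2245, 0.2558]
tool_rot: [[-0.512, 0.859, 0.001], [0.859, 0.512, 0.0], [-0.0, 0.001, -1.0]]
force: [1.1, 0.2, 0.4]
opening: 0.0299
gripper_force: 0.0
```

>>> servo_tool(commands="0 0 -3.58 0.0188 -0.0312 0 0.35;0 0 -3.58 0.0188 -0.0312 0 0.35;0 0 -3.58 0.0188 -0.0312 0 0.35;0 0 -3.58 0.0188 -0.0312 0 0.35;0 0 -3.58 0.0188 -0.0312 0 0.35;0 0 -3.58 0.0188 -0.0312 0 0.35;0 0 -3.58 0.0188 -0.0312 0 0.35;0 0 -3.58 0.0188 -0.0312 0 0.35;0 0 -3.58 0.0188 -0.0312 0 0.35;0 0 -3.58 0.0188 -0.0312 0 0.35;0 0 -3.58 0.0188 -0.0312 0 0.35;0 0 -3.58 0.0188 -0.0312 0 0.35")

```text
time_s: 3.05
tcp_pos: [0.625, -0.1501, 0.2553]
tool_rot: [[0.211, 0.977, 0.0], [0.977, -0.211, 0.0], [0.0, 0.0, -1.0]]
force: [1.4, 0.3, 0.5]
opening: 0.0296
gripper_force: 0.0
```

>>> servo_tool(commands="4.9 -1.04 0 0 0 -0.005 0.35;4.9 -1.04 0 0 0 -0.005 0.35;4.9 -1.04 0 0 0 -0.005 0.35;4.9 -1.04 0 0 0 -0.005 0.35;0 0 0 0 0 0 0.35;0 0 0 0 0 0 0.35")

```text
time_s: 3.55
tcp_pos: [0.6238, -0.1494, 0.2345]
tool_rot: [[0.198, 0.978, 0.07], [0.919, -0.21, 0.334], [0.341, -0.002, -0.94]]
force: [-0.3, -0.5, -0.7]
opening: 0.03
gripper_force: 0.0
```

```bash
cat > st.py <<'E'
from h import *
v=np.load("box.npy"); c,s=np.cos(v[2]),np.sin(v[2]); B=np.array([[c,s,0],[-s,c,0],[0,0,1]])
def st():
    o=get_obs(); print("t",o["time_s"],"tcp world",np.round(o["tcp_pos"],4),"box",np.round(B@(o["tcp_pos"]-[v[0],v[1],0]),4),"open",round(o["opening"],4),"F",np.round(o["force"],1)); print(np.round(B@o["tool_rot"],3).tolist()); return o
def cans(p):
    im=p["image"].astype(int); b,g,rr=im[...,0],im[...,1],im[...,2]
    for nm,m in(("blue",(b>rr+50)&(b>g+35)),("red",(rr>g+60)&(rr>b+60))):
        k,l,S,ce=cv2.connectedComponentsWithStats(m.astype(np.uint8))
        for i in range(1,k):
            if S[i,4]>60:
                w=atz(p,ce[i],.107); print(nm,S[i,4],np.round(ce[i],1),"box",np.round(B@(w-[v[0],v[1],0]),4)[:2])
E
python3 - <<'E'
from st import *
st(); p=capture("wrist"); cans(p); cv2.imwrite("pics/w1.png",p["image"])
q=capture("side"); cans(q); cv2.imwrite("pics/s1.png",cv2.resize(q["image"][100:340,160:480],None,fx=2.4,fy=2.4))
E
```

```text
t 3.55 tcp world [ 0.6238 -0.1494  0.2345] box [-0.1721 -0.0424  0.2345] open 0.03 F [-0.3 -0.5 -0.7]
[[0.94, -0.002, 0.341], [-0.003, -1.0, 0.001], [0.341, -0.002, -0.94]]
blue 196 [119.4   3.5] box [0.0301 0.0862]
blue 340 [323.1   3. ] box [ 0.0299 -0.0759]
blue 384 [323.8 102.5] box [-0.0506 -0.0758]
blue 363 [128.8 103.6] box [-0.051   0.0772]
blue 694 [357.3 209.1] box [-0.1343 -0.1009]
blue 599 [ 98.3 211.8] box [-0.1359  0.0991]
blue 3125 [280.9 185.4] box [-0.1158 -0.042 ]
red 3055 [160.5 175.8] box [-0.108   0.0514]
blue 186 [274.2 197.2] box [0.0526 0.0856]
blue 159 [324.  227.5] box [-0.12  -0.041]
blue 127 [379.7 376.9] box [-0.587  -0.0604]
red 137 [290.5 227.6] box [-0.1111  0.0524]
```

View pics/w1.png

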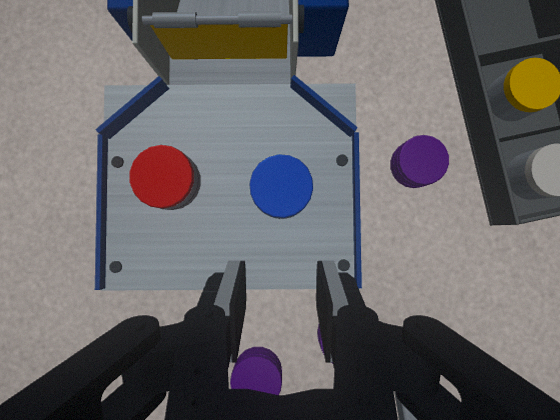

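The wrist view confirms the blue can at (281,186), with red at (160,176), purple ones off the deck, and no front lip. The fingers are behind the blue can and lined up with it, so I descend.

>>> servo_tool(commands="0 0 0 0 0 -0.03 0.35;0 0 0 0 0 -0.03 0.35;0 0 0 0 0 -0.03 0.35;0 0 0 0 0 -0.03 0.35;0 0 0 0 0 -0.02 0.35;0 0 0 0 0 -0.01 0.35;0 0 0 0 0 -0.0035 0.35;0 0 0 0 0 0 0.35")

```text
time_s: 4.32
tcp_pos: [0.6248, -0.1476, 0.082]
tool_rot: [[0.194, 0.978, 0.071], [0.919, -0.207, 0.335], [0.342, -0.0, -0.94]]
force: [0.7, 0.2, -0.6]
opening: 0.0294
gripper_force: 0.0
```

```bash
python3 - <<'E'
from st import *
st(); p=capture("wrist"); cans(p); 
q=capture("side"); cans(q); a=cv2.resize(q["image"][160:290,230:400],None,fx=3,fy=3)
cv2.imwrite("pics/m2.png",np.hstack([a[:, :510],cv2.resize(p["image"],(280,210))[:, :].repeat(1,0) if 0 else cv2.copyMakeBorder(cv2.resize(p["image"],(280,210)),0,a.shape[0]-210,0,0,0)]))
E
```

```text
t 4.3167 tcp world [ 0.6248 -0.1476  0.082 ] box [-0.1701 -0.043   0.082 ] open 0.0294 F [ 0.7  0.2 -0.6]
[[0.94, 0.001, 0.342], [0.001, -1.0, 0.001], [0.342, -0.0, -0.94]]
blue 499 [410.1  15.8] box [-0.069  -0.0906]
blue 2569 [429.4 181.1] box [-0.1307 -0.0965]
blue 13845 [279.3 141.6] box [-0.1163 -0.0421]
red 10155 [ 40. 120.] box [-0.1084  0.0454]
blue 119 [108.7   7.8] box [4.4298 1.7077]
blue 185 [274.3 197.2] box [0.0526 0.0855]
blue 126 [379.7 377.3] box [-0.5879 -0.0601]
red 139 [290.6 227.7] box [-0.1112  0.0523]
```

View pics/m2.png

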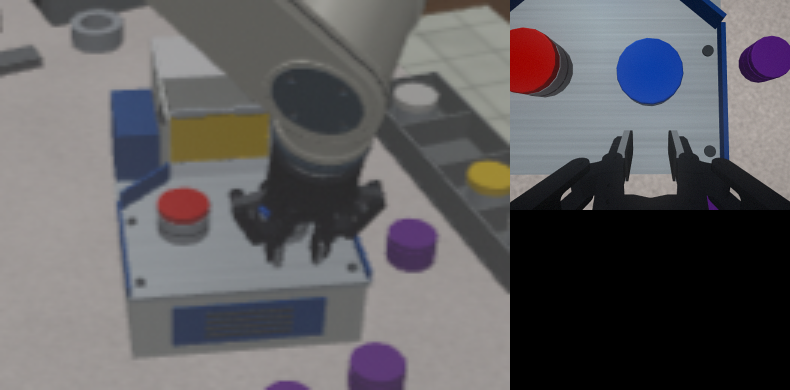

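The can's at (650,72) in the inset and the fingertips straddle its axis about 25 mm behind it, low over the deck. I'll push slowly from here.

>>> servo_tool(commands="0 0 0 0.0006 0.0029 -0.0003 0.35;0 0 0 0.0006 0.0029 -0.0003 0.35;0 0 0 0.0006 0.0029 -0.0003 0.35;0 0 0 0.0006 0.0029 -0.0003 0.35;0 0 0 0.0005 0.0024 0 0.35;0 0 0 0.0005 0.0024 0 0.35;0 0 0 0.0005 0.0024 0 0.35;0 0 0 0.0005 0.0024 0 0.35;0 0 0 0.0005 0.0024 0 0.35;0 0 0 0.0005 0.0024 0 0.35;0 0 0 0.0005 0.0024 0 0.35;0 0 0 0.0005 0.0024 0 0.35")

```text
time_s: 5.42
tcp_pos: [0.6308, -0.1174, 0.0806]
tool_rot: [[0.195, 0.978, 0.071], [0.919, -0.208, 0.335], [0.342, -0.0, -0.94]]
force: [-0.1, 0.3, 0.4]
opening: 0.03
gripper_force: 0.4
```

```bash
python3 - <<'E'
from st import *
st(); p=capture("wrist"); cans(p); 
E
```

```text
t 5.4167 tcp world [ 0.6308 -0.1174  0.0806] box [-0.1393 -0.0426  0.0806] open 0.03 F [-0.1  0.3  0.4]
[[0.94, -0.0, 0.342], [-0.0, -1.0, 0.0], [0.342, -0.0, -0.94]]
blue 411 [16.6 14. ] box [-0.0384  0.0548]
blue 1644 [369.9  52.5] box [-0.053  -0.0749]
blue 1962 [432.3 215.5] box [-0.1125 -0.0963]
blue 14537 [280.6 210.3] box [-0.1107 -0.0422]
red 10014 [ 38.2 202. ] box [-0.1077  0.0444]
```

Contact is made: the can moved 5 mm and is centred. Next I push diagonally towards the middle.

>>> servo_tool(commands="0 0 0 -0.0007 0.0032 0 0.35;0 0 0 -0.0007 0.0032 0 0.35;0 0 0 -0.0008 0.0032 0 0.35;0 0 0 -0.0007 0.0032 0 0.35;0 0 0 -0.0008 0.0032 0 0.35;0 0 0 -0.0007 0.0032 0 0.35;0 0 0 -0.0008 0.0032 0 0.35;0 0 0 -0.0007 0.0032 0 0.35;0 0 0 -0.0008 0.0032 0 0.35;0 0 0 -0.0007 0.0032 0 0.35;0 0 0 -0.0008 0.0032 0 0.35;0 0 0 -0.0008 0.0032 0 0.35")

```text
time_s: 6.47
tcp_pos: [0.6217, -0.0788, 0.0806]
tool_rot: [[0.195, 0.978, 0.071], [0.919, -0.208, 0.335], [0.343, -0.0, -0.939]]
force: [0.0, -0.2, -0.4]
opening: 0.03
gripper_force: 0.4
```

```bash
python3 - <<'E'
from st import *
st(); p=capture("wrist"); cans(p); 
E
```

```text
t 6.4667 tcp world [ 0.6217 -0.0788  0.0806] box [-0.1034 -0.0257  0.0806] open 0.03 F [ 0.  -0.2 -0.4]
[[0.939, -0.0, 0.343], [-0.0, -1.0, 0.0], [0.343, -0.0, -0.939]]
blue 3161 [440.5 199.9] box [-0.0711 -0.0824]
blue 946 [ 36.6 117.3] box [-0.041  0.063]
blue 14524 [281.3 210.2] box [-0.0748 -0.0255]
red 13700 [ 62.  297.4] box [-0.1055  0.0518]
```

>>> servo_tool(commands="0 0 0 -0.0007 0.0032 0 0.35;0 0 0 -0.0007 0.0032 0 0.35;0 0 0 -0.0008 0.0032 0 0.35;0 0 0 -0.0007 0.0032 0 0.35;0 0 0 -0.0008 0.0032 0 0.35;0 0 0 -0.0007 0.0032 0 0.35;0 0 0 -0.0008 0.0032 0 0.35;0 0 0 -0.0007 0.0032 0 0.35;0 0 0 -0.0008 0.0032 0 0.35;0 0 0 -0.0007 0.0032 0 0.35;0 0 0 -0.0008 0.0032 0 0.35;0 0 0 -0.0008 0.0032 0 0.35")

```text
time_s: 7.52
tcp_pos: [0.6127, -0.0404, 0.0806]
tool_rot: [[0.195, 0.978, 0.071], [0.919, -0.208, 0.335], [0.343, -0.0, -0.939]]
force: [1.0, -1.5, 0.1]
opening: 0.0302
gripper_force: 0.3
```

```bash
python3 - <<'E'
from st import *
st(); p=capture("wrist"); cans(p); cv2.imwrite("pics/w3.png",p["image"])
E
```

```text
t 7.5167 tcp world [ 0.6127 -0.0404  0.0806] box [-0.0677 -0.0089  0.0806] open 0.0302 F [ 1.  -1.5  0.1]
[[0.939, -0.0, 0.343], [-0.0, -1.0, 0.0], [0.343, -0.0, -0.939]]
blue 228 [13.4 14.4] box [0.0331 0.0897]
blue 1276 [475.8  15.2] box [ 0.0327 -0.0802]
blue 14537 [281.3 210.2] box [-0.039  -0.0087]
blue 2759 [475.3 261.7] box [-0.0573 -0.0774]
blue 1516 [ 56.7 223.6] box [-0.0438  0.0713]
red 359 [ 76.  348.6] box [-0.0875  0.0631]
red 210 [111.8 387.3] box [-0.1007  0.0503]
red 268 [159.3 409.9] box [-0.1084  0.0336]
```

View pics/w3.png

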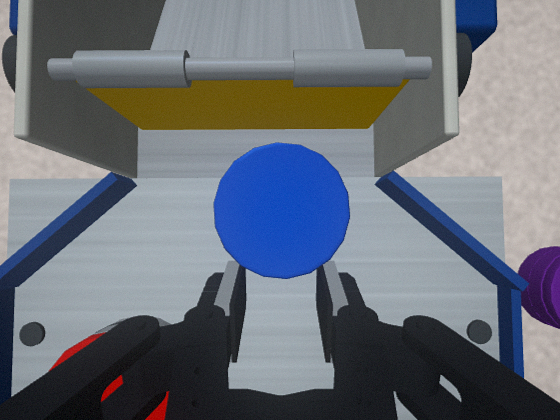

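The wrist view shows the can at (281,210), cradled and in front of the flap, about 9 mm right of the middle. I'll push on with a small left correction.

>>> servo_tool(commands="0 0 0 0.0001 0.003 0 0.35;0 0 0 0.0001 0.003 0 0.35;0 0 0 0.0001 0.003 0 0.35;0 0 0 0.0001 0.003 0 0.35;0 0 0 0.0001 0.003 0 0.35;0 0 0 0.0001 0.003 0 0.35;0 0 0 0.0001 0.003 0 0.35;0 0 0 0.0001 0.003 0 0.35;0 0 0 0.0001 0.003 0 0.35;0 0 0 0.0001 0.003 0 0.35;0 0 0 0.0001 0.003 0 0.35;0 0 0 0.0001 0.003 0 0.35")

```text
time_s: 8.57
tcp_pos: [0.614, -0.0044, 0.0806]
tool_rot: [[0.196, 0.978, 0.071], [0.919, -0.208, 0.335], [0.343, -0.0, -0.939]]
force: [-0.0, -1.1, -0.2]
opening: 0.0296
gripper_force: 0.3
```

```bash
python3 - <<'E'
from st import *
st(); p=capture("wrist"); cans(p); q=capture("side"); cans(q)
a=cv2.resize(q["image"][160:260,230:370],None,fx=2.8,fy=2.8); b=cv2.resize(p["image"],(392,294))
cv2.imwrite("pics/w4.png",np.hstack([a[:280],b[:280]]))
E
```

```text
t 8.5667 tcp world [ 0.614  -0.0044  0.0806] box [-0.0323 -0.0027  0.0806] open 0.0296 F [-0.  -1.1 -0.2]
[[0.939, -0.0, 0.343], [-0.0, -1.0, 0.0], [0.343, -0.0, -0.939]]
blue 1874 [31.  56.1] box [0.0528 0.0889]
blue 3645 [496.3  56.4] box [ 0.0526 -0.081 ]
blue 7941 [279.3 236.3] box [-0.0129 -0.0018]
blue 2066 [473.9 321.4] box [-0.0427 -0.0701]
blue 1748 [ 63.6 321.2] box [-0.0426  0.074 ]
blue 172 [  3.9 391.7] box [-0.0667  0.094 ]
blue 72 [103.3   7.1] box [4.4975 1.7871]
blue 184 [274.2 197.2] box [0.0528 0.0856]
blue 126 [379.7 377.3] box [-0.5879 -0.0601]
red 136 [290.5 227.6] box [-0.111   0.0525]
```

View pics/w4.png

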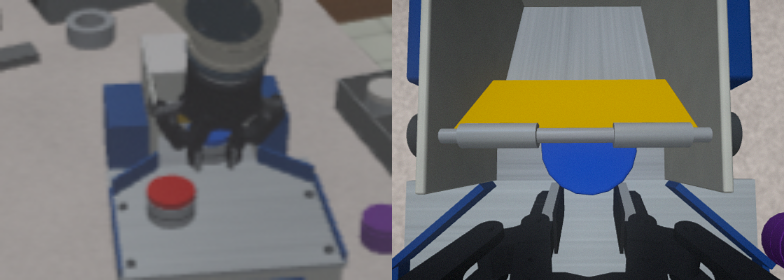

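The flap is open with the can beneath it, at inset (590,165). The fingers pass centrally below the axle and red is unmoved. Continuing.

>>> servo_tool(commands="0 0 0 0.0005 0.0027 0 0.35;0 0 0 0.0005 0.0027 0 0.35;0 0 0 0.0005 0.0027 0 0.35;0 0 0 0.0005 0.0027 0 0.35;0 0 0 0.0005 0.0027 0 0.35;0 0 0 0.0005 0.0027 0 0.35")

```text
time_s: 9.17
tcp_pos: [0.617, 0.0118, 0.0806]
tool_rot: [[0.196, 0.978, 0.071], [0.919, -0.208, 0.335], [0.343, -0.0, -0.939]]
force: [0.6, -0.8, 0.0]
opening: 0.0297
gripper_force: 0.3
```

>>> servo_tool(commands="0 0 0 0.0005 0.0025 0 0.35;0 0 0 0.0005 0.0025 0 0.35")

```text
time_s: 9.33
tcp_pos: [0.616, 0.0151, 0.0799]
tool_rot: [[0.197, 0.978, 0.068], [0.92, -0.208, 0.333], [0.34, -0.003, -0.94]]
force: [-17.6, -19.3, 4.0]
opening: 0.0299
gripper_force: 0.3
```

```bash
python3 - <<'E'
from st import *
st(); p=capture("wrist"); cans(p); cv2.imwrite("pics/w5.png",p["image"])
E
```

```text
t 9.3333 tcp world [0.616  0.0151 0.0799] box [-0.0128 -0.0007  0.0799] open 0.0299 F [-17.6 -19.3   4. ]
[[0.94, -0.0, 0.34], [-0.001, -1.0, 0.003], [0.34, -0.003, -0.94]]
blue 2164 [32.8 93. ] box [0.0584 0.0893]
blue 4081 [506.4  85.2] box [ 0.061  -0.0818]
blue 76 [280.2 276.5] box [-0.0074 -0.0002]
blue 65 [405.2 311.2] box [-0.0195 -0.0439]
```

View pics/w5.png

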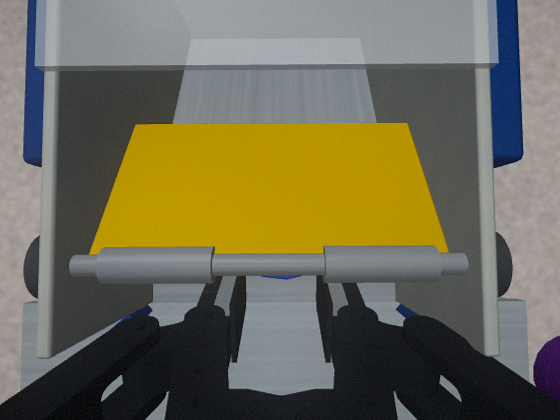

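The force shows the right knuckle touching the cheek front (about 22 N along box x). I'll back off 6 mm and close the fingers to narrow the gripper, then finish the push.

>>> servo_tool(commands="0 0 0 -0.0006 -0.0029 0.0007 0.35;0 0 0 -0.0006 -0.0029 0.0007 0.35;0 0 0 -0.0004 -0.002 0.0006 0.35;0 0 0 0 0 0 0.25;0 0 0 0 0 0 0.15;0 0 0 0 0 0 0.06;0 0 0 0 0 0 0.06;0 0 0 0 0 0 0.06")

```text
time_s: 10.05
tcp_pos: [0.6164, 0.0089, 0.0826]
tool_rot: [[0.195, 0.978, 0.071], [0.919, -0.208, 0.335], [0.343, -0.0, -0.939]]
force: [0.5, -0.5, -0.0]
opening: 0.0051
gripper_force: 0.0
```

```bash
python3 - <<'E'
from st import *
st(); p=capture("wrist"); cans(p); cv2.imwrite("pics/w6.png",p["image"])
E
```

```text
t 10.05 tcp world [0.6164 0.0089 0.0826] box [-0.0188 -0.0023  0.0826] open 0.0051 F [ 0.5 -0.5 -0. ]
[[0.939, -0.0, 0.343], [-0.0, -1.0, 0.0], [0.343, -0.0, -0.939]]
blue 2235 [34.3 82.5] box [0.0573 0.0891]
blue 4382 [495.5  76.8] box [ 0.0593 -0.0813]
blue 277 [276.  254.5] box [-0.006  -0.0002]
blue 1225 [452.8 337.1] box [-0.0352 -0.0631]
blue 1647 [ 68.3 353.3] box [-0.0409  0.0735]
```

View pics/w6.png

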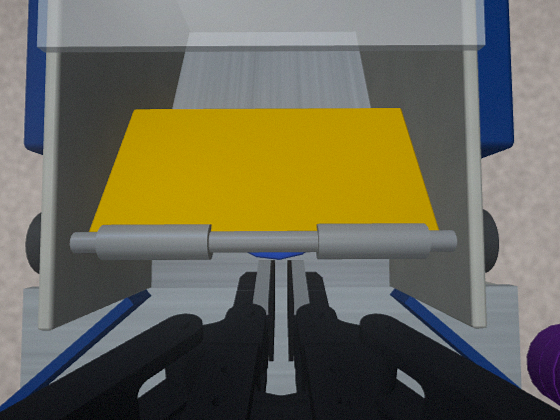

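The mouth centre is at column ~263 and the tool at 280, so the tool is about 4 mm right. I'll shift left and advance with the narrow fingers.

>>> servo_tool(commands="0 0 0 -0.0013 0.0003 0 0.06;0 0 0 -0.0013 0.0003 0 0.06;0 0 0 -0.0010 0.0002 0 0.06;0 0 0 0.0004 0.002 0 0.06;0 0 0 0.0004 0.002 0 0.06;0 0 0 0.0004 0.002 0 0.06;0 0 0 0.0004 0.002 0 0.06")

```text
time_s: 10.68
tcp_pos: [0.6145, 0.0178, 0.0827]
tool_rot: [[0.195, 0.978, 0.071], [0.919, -0.208, 0.335], [0.343, -0.0, -0.939]]
force: [0.5, 0.5, 0.9]
opening: 0.0054
gripper_force: 0.0
```

>>> servo_tool(commands="0 0 0 0.0004 0.002 0 0.06;0 0 0 0.0004 0.002 0 0.06")

```text
time_s: 10.85
tcp_pos: [0.6152, 0.0218, 0.0826]
tool_rot: [[0.195, 0.978, 0.071], [0.919, -0.208, 0.335], [0.343, -0.0, -0.939]]
force: [-1.0, -0.2, -0.3]
opening: 0.0051
gripper_force: 0.0
```

>>> servo_tool(commands="0 0 0 0.0004 0.002 0 0.06;0 0 0 0.0002 0.001 0 0.06")

```text
time_s: 11.02
tcp_pos: [0.6158, 0.0249, 0.0826]
tool_rot: [[0.195, 0.978, 0.071], [0.919, -0.208, 0.335], [0.343, -0.0, -0.939]]
force: [0.5, -0.4, 0.5]
opening: 0.0051
gripper_force: 0.0
```

```bash
python3 - <<'E'
from st import *
st(); p=capture("wrist"); cans(p); q=capture("scene"); cans(q)
a=cv2.resize(q["image"][190:290,200:340],None,fx=2.8,fy=2.8); b=cv2.resize(p["image"],(392,294))
cv2.imwrite("pics/w7.png",np.hstack([a[:280],b[:280]]))
E
```

```text
t 11.0167 tcp world [0.6158 0.0249 0.0826] box [-0.0033  0.0016  0.0826] open 0.0051 F [ 0.5 -0.4  0.5]
[[0.939, 0.0, 0.343], [0.0, -1.0, 0.0], [0.343, -0.0, -0.939]]
blue 3464 [ 44.5 101.7] box [0.0656 0.089 ]
blue 4081 [509.4  99.5] box [ 0.0663 -0.0822]
blue 255 [292.3  54. ] box [ 0.0835 -0.0023]
blue 419 [307.9 253.6] box [ 0.0776 -0.0848]
red 195 [227.1 240. ] box [-0.108  0.051]
```

View pics/w7.png

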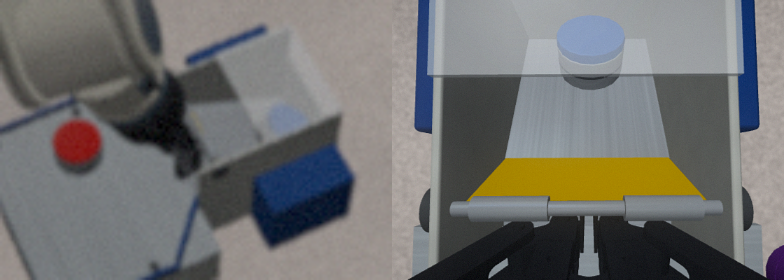

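The can has slid down the chute to (590,45) in the inset, behind the flap. I'll draw back and lift clear.

>>> servo_tool(commands="0 0 0 -0.001 -0.005 0 0.06;0 0 0 -0.002 -0.0098 0 0.06;0 0 0 -0.002 -0.0098 0 0.06;0 0 0 -0.002 -0.0098 0 0.06;0 0 0 -0.002 -0.0098 0 0.06;0 0 0 -0.002 -0.0098 0.005 0.06;0 0 0 -0.002 -0.0098 0.015 0.06;0 0 0 -0.001 -0.005 0.025 0.06;0 0 0 0 0 0.03 0.06;0 0 0 0 0 0.03 0.06;0 0 0 0 0 0.03 0.06;0 0 0 0 0 0 0.06")

```text
time_s: 12.12
tcp_pos: [0.6048, -0.0461, 0.2242]
tool_rot: [[0.193, 0.978, 0.081], [0.919, -0.209, 0.333], [0.342, 0.01, -0.939]]
force: [0.8, -0.1, -0.2]
opening: 0.0052
gripper_force: 0.0
```

>>> servo_tool(commands="0 0 0 0 0 0 0.06;0 0 0 0 0 0 0.06;0 0 0 0 0 0 0.06;0 0 0 0 0 0 0.06;0 0 0 0 0 0 0.06;0 0 0 0 0 0 0.06")

```text
time_s: 12.62
tcp_pos: [0.6014, -0.0442, 0.2167]
tool_rot: [[0.196, 0.978, 0.07], [0.919, -0.208, 0.336], [0.343, -0.002, -0.939]]
force: [0.1, 0.3, -0.2]
opening: 0.0051
gripper_force: 0.0
```

```bash
python3 - <<'E'
from st import *
st(); p=capture("wrist"); cans(p); cv2.imwrite("pics/w8.png",p["image"]); cans(capture("scene"))
E
```

```text
t 12.6167 tcp world [ 0.6014 -0.0442  0.2167] box [-0.0738  0.0014  0.2167] open 0.0051 F [ 0.1  0.3 -0.2]
[[0.939, -0.0, 0.343], [-0.001, -1.0, 0.002], [0.343, -0.002, -0.939]]
blue 4390 [388.5  58.2] box [ 0.0751 -0.0778]
blue 4237 [169.2  59.8] box [0.0741 0.0846]
blue 775 [160.1 253.1] box [-0.0684  0.0888]
blue 835 [401.2 255. ] box [-0.0698 -0.0846]
red 2196 [207.9 297.1] box [-0.0997  0.054 ]
blue 416 [307.9 253.6] box [ 0.0777 -0.0847]
red 196 [227.2 240.1] box [-0.1079  0.0507]
```

View pics/w8.png

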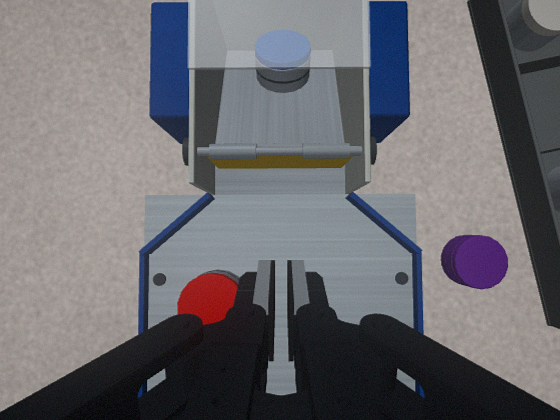

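The can is at the foot of the chute (283,50), the flap hangs shut at row ~160, red hasn't moved, and the arm is clear.

```bash
python3 -c "
from rig import *
print(sign_off())"
```

```text
the job is handed in; nothing more can be done
None
```

The blue-lidded can is at the foot of the chute, the flap hangs shut behind it, the red can is where it started, and the job is handed in; on the way the gripper pressed a box cheek briefly (about 26 N measured, limit 40 N), so I backed off and narrowed the fingers.

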